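Seat a carving blank and set the fixture nut a quarter turn off its stop

ROBOT

A 6-joint arm with a two-finger parallel gripper is mounted at the origin on the work surface. World frame = base frame: x ahead of the robot, y to its left, z up, the work surface at z = 0. Lengths are in m, angles in rad, forces in N, time in s.
With the tool pointing down it reaches from about 0.3 to 0.875 m from the base axis. Payload 6.4 kg.
Tool frame: the origin (TCP) lies between the finger pads, 19 mm behind the fingertips; this is the grasp point; z points along the fingers, y is the line along which they close (so a half turn about z gives the same grasp; the last joint's range is limited). The gripper opens to 85 mm and grips with 20 to 120 N. Pads are 22 mm wide; open, the fingers measure 114 mm over their backs; the gripper's body (76 mm by 85 mm) begins 54 mm behind the grasp point. The pads swing forward as they close: fully open they stand 13 mm farther back than shut.
Start: joints at [-1.403, 0.181, 1.607, -0, 1.354, -0.206], TCP at [0.21, -0.535, 0.25] pointing down, gripper open.
Joint ranges: [-2.99, 2.99], [-0.89, 2.07], [0.3, 2.58], [-1.14, 4.28], [0, 2.63], [-3.12, 3.12]. Speed limits (rad/s): [2.57, 2.57, 3.01, 3.14, 3.14, 3.14].

INTERFACE

Orientations are given as [roll, pitch, yaw] about the fixed x, y, z axes, in that order (R = Rz(yaw) Ry(pitch) Rx(roll)).
In Python, from workcell import arm, telemetry, ticket, snapshot gives the robot as it stands (arm), with the cameras as plain functions, the readings (telemetry) and the job (ticket).
- The arm moves only by the tool run_rows, called after "Emit:" as name(argument=value, ...) on one line, values as JSON. Schema: {"type":"object","properties":{"ticks":{"type":"array","items":{"type":"object","properties":{"tx":{"type":"number"},"ty":{"type":"number"},"tz":{"type":"number"},"ax":{"type":"number"},"ay":{"type":"number"},"az":{"type":"number"},"aperture":{"type":"number"}},"additionalProperties":false,"required":["aperture"]},"minItems":1,"maxItems":20},"force":{"type":"number"},"only":{"type":"string"},"quiet":{"type":"boolean"},"lines":{"type":"string"}},"required":["ticks"],"additionalProperties":false}. ticks is a list of rows, 1 to 20 of them, each an object with the fields tx, ty, tz (the shift in shares of the most that a row can go, 1 being 62.5 mm), ax, ay, az (a rotation vector in normalised numbers (1 is 2 pi rad)), aperture (the finger opening in m); a field left out counts as zero (the opening has to be given); each row shifts and turns the commanded pose from where the row before left it, along the tool's axes as they then stand; what a row does not reach is not made up. A row lasts 1/8 s, in which the tool goes at most 0.0625 m and 0.188 rad, less where a joint would pass 70% of its speed; a pose out of reach is approached as far as the arm can. The fingers move at their own pace and stop on an object; force is the grip in N (left out, the last holds). Time passes only in rows, so rows that do not move let the fingers close. The tool returns the time, the measured TCP pose, the force, the opening and the grip force at its end. only (a regular expression) keeps the lines of the reply that match it, lines (a string "A,B") keeps lines A to B, and quiet returns only ok. No shift or turn number may pass 1 either way. Input that does not fit is refused with a message, and nothing moves.
- telemetry.observe(): the state, without advancing time (a new reading comes with each control period).
- snapshot(name): name is "side" or "top" or "wrist"; returns a dict with "frame" (480x640x3 uint8, red, green, blue), "fx", "fy", "cx", "cy" (pixels), "rvec" (rotation vector, rad) and "tvec" (3), from world to camera coordinates, as OpenCV has them; the wrist camera has in their place "T_tool_cam" (4x4, takes a point from camera to tool coordinates, whose origin is the TCP and whose axes are the flange's). Camera axes: x right, y down, z forward; pixel columns grow to the right and rows downward; lengths in m; the calibration is good to about 2 mm. A picture is of the moment at which its call begins: read the wrist's pose just before it. There is no depth.
- ticket.close_job(): hands the job in; it is judged then, once.
The state is a dict: "t": time; "joints": joint angles; "joint_vel": joint speeds; "joint_torque": joint torques, N m; "position": TCP position; "tcp_rot": TCP orientation; "force": force on the tool from outside, world axes, zero at the start; "torque": the same for the moment, N m; "grip_width": finger opening in m; "grasp_force": force on a finger pad.
Only numpy, scipy, OpenCV 4.12 (cv2) and the standard library are available. Lean on these libraries where they do the work, as an engineer would, in place of code of your own. Each camera call takes 0.05 s, during which the arm holds its last target. There are 200 camera calls.

TASK

Put the carved wooden blank into the rectangular recess of the wooden fixture and press it firmly down until its foot sits flush. Then screw the knurled nut of the fixture clockwise all the way down until it bottoms out, back it off a quarter turn, and finish while still gripping the nut there, with the blank still fully seated. Leave the tools and other things on the bench where they lie.

Things in the scene. Friction and masses are not known exactly. Their poses are not given: they have to be found in the camera images.
- blank: Loose pale wooden blank, about 0.13 kg: foot 38 mm (its x) by 58 mm (its y) by 20 mm high, with an oblong boss 28 mm (x) by 40 mm (y) centred on it, from 20 to 42 mm above the underside (carved petals on top end at 43.5 mm). Grip the boss across its 28 mm (x). It fits the recess either way round (half turn). Origin at the centre of its underside, z up.
- jig: Fixed brown wooden carving fixture 90 mm (its x) by 200 mm (its y) by 45 mm high; origin at the centre of its underside, z up. Recess centre at y = +45 mm; nut axis at y = -55 mm. A 30 mm diameter steel collar stands 30 mm above the block under the nut; the stud inside the nut ends 115 mm above the bench. The nut works a hidden wedge and never hinders the blank going in.
- recess_floor (a point): Centre of the floor of the recess, 25 mm above the bench; its axes are the fixture's. The recess is 41 mm (x) by 61 mm (y) and 20 mm deep with a small chamfer, so there is about 1.5 mm of play on each side and the seated blank's 20 mm foot is flush with the fixture's top face.
- nut: The knurled brass nut itself, origin at the centre of its underside; x axis through the pip. See nut_mid.
- nut_mid (a point): On the axis of the knurled brass nut, at mid-height. The nut is a round upright cylinder 40 mm in diameter, 30 mm high, already started on its vertical stud; a 5 mm pip stands near the rim of its top, along its x axis. Bottomed, its underside is 75 mm (this point 90 mm) above the bench. It rises 0.95 mm per rad (6 mm a turn) as it is unscrewed.
- nut_turn (a joint): Angle of the nut in rad above its bottom stop: 0 = screwed fully down (hard stop), growing as it is turned anticlockwise seen from above (unscrewed), to 5 at most. It starts 2.4 to 3.6 rad above the stop: two or three grasps. Turning takes about 0.07 N m and it stays where it is left.

How it is judged:
By the outcome, as a careful person would: the job done as asked, in the order asked, and still so for the second after the job is handed in, while the arm keeps its last pose, push and grip.
It also fails if it takes over 64 s, if anything falls off the work surface, if the arm or the gripper's body presses on something with over 40 N, if the wrist force passes 120 N, or if a joint passes its speed limit or range.

## Working session

There is one attempt and no reset: what is moved stays moved. The work goes in short steps, Python scripts to look and compute and a tool call to move; the robot and the scene stay as the last step left them, time stands still between calls to the robot, and variables do not carry over. Pictures are saved under pics/ and viewed, at most 10 in all, crops included, and the job is handed in when it is done.

```bash
ls; mkdir -p pics; python3 - <<'E'
from workcell import arm, telemetry, ticket, snapshot
import cv2,json,numpy as np
o=telemetry.observe();print(o)
for n in("top","side"):
    s=snapshot(n);cv2.imwrite(f"pics/{n}0.png",s["frame"][:,:,::-1])
    print(n,{k:np.round(v,4).tolist() for k,v in s.items() if k!="frame"})
E
```

```text
pics
workcell.py
{'t': 0.0, 'joints': array([-1.40330211e+00,  1.81546943e-01,  1.60799850e+00,  2.28922821e-05,
        1.35378782e+00, -2.06277617e-01]), 'joint_vel': array([0.00195362, 0.00083392, 0.00103961, 0.00029719, 0.00155691,
       0.00175919]), 'joint_torque': array([ 2.03795239e-04, -4.44873512e+01, -3.51340055e+01, -2.38809016e-04,
        9.15571785e-03, -1.15670170e-05]), 'position': array([ 0.209897  , -0.53477152,  0.24908539]), 'tcp_rot': array([-3.13989352e+00, -3.78381482e-04,  3.73766559e-01]), 'force': array([ 0.92493004, -0.43374376, -0.48895095]), 'torque': array([0.00016225, 0.00028768, 0.02290597]), 'grasp_force': 0.0, 'grip_width': 0.08533794734160399}
top {'fx': 444.6512, 'fy': 444.6512, 'cx': 321.7973, 'cy': 242.2804, 'rvec': [2.1275, -2.1707, 0.1087], 'tvec': [0.0771, 0.5416, 0.7561]}
side {'fx': 454.1211, 'fy': 454.1211, 'cx': 319.7279, 'cy': 232.2303, 'rvec': [0.1462, -2.6913, 1.4834], 'tvec': [0.5534, 0.0538, 0.8389]}
```

View pics/top0.png

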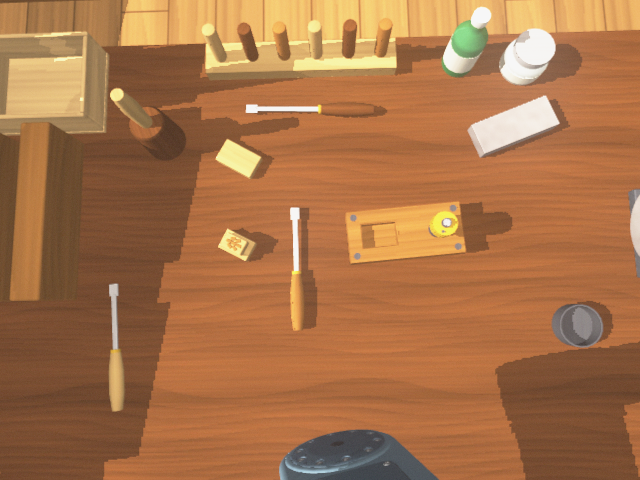

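View pics/side0.png

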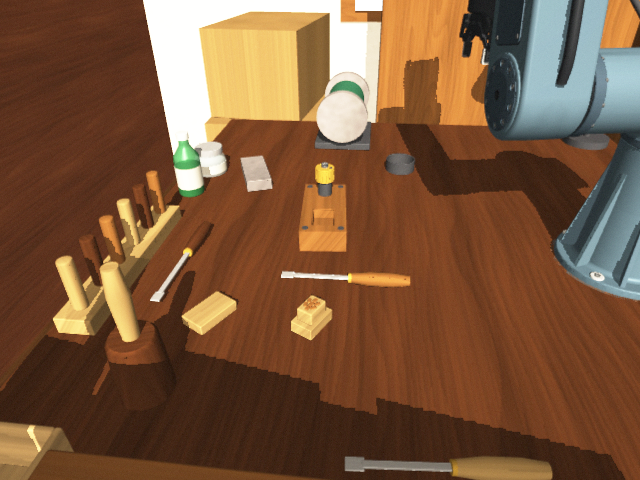

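The top view shows the blank at about (237,244), the fixture spanning (347,205)–(466,262), its recess at about (380,235) and the nut at about (444,223). A chisel lies between them at about (296,270). In the side view the blank is at (312,317) and the nut at (325,175). Next I'll measure them with colour masks.

```bash
cat > h.py <<'E'
from workcell import arm, telemetry, ticket, snapshot
import cv2,numpy as np
def snap(n):
    s=snapshot(n)
    if n!="wrist": s["R"]=cv2.Rodrigues(np.array(s["rvec"],float))[0]; s["c"]=-s["R"].T@np.array(s["tvec"]).ravel()
    return s
def wrist():
    o=telemetry.observe(); s=snapshot("wrist")
    from scipy.spatial.transform import Rotation as Ro
    T=np.eye(4);T[:3,:3]=Ro.from_euler("xyz",o["tcp_rot"]).as_matrix();T[:3,3]=o["position"]
    C=T@np.array(s["T_tool_cam"]);s["R"]=C[:3,:3].T;s["c"]=C[:3,3];return s
def ray(s,uv,z):
    uv=np.atleast_2d(uv).astype(float)
    d=np.c_[(uv[:,0]-s["cx"])/s["fx"],(uv[:,1]-s["cy"])/s["fy"],np.ones(len(uv))]@s["R"]
    return s["c"]+d*((z-s["c"][2])/d[:,2])[:,None]
def proj(s,P):
    q=(np.atleast_2d(P)-s["c"])@s["R"].T
    return np.c_[q[:,0]/q[:,2]*s["fx"]+s["cx"],q[:,1]/q[:,2]*s["fy"]+s["cy"]]
E
python3 - <<'E'
from h import *
t=snap("top");f=t["frame"]
big=lambda x,y,w,h:cv2.resize(f[y:y+h,x:x+w,::-1],None,fx=5,fy=5,interpolation=cv2.INTER_CUBIC)
cv2.imwrite("pics/cj.png",big(335,195,140,75)); 
cv2.imwrite("pics/cb.png",big(205,220,65,50))
a=np.vstack([np.pad(big(335,195,140,75),((0,0),(0,0),(0,0)))[:, :700],np.pad(big(205,222,65,40),((0,0),(0,375),(0,0)))])
cv2.imwrite("pics/c1.png",a);print(a.shape)
hsv=cv2.cvtColor(f,cv2.COLOR_RGB2HSV)
for p in[(237,244),(228,240),(385,212),(370,255),(450,225),(200,260),(380,235)]:print(p,hsv[p[1],p[0]])
print("cam",t["c"])
print("blank",ray(t,[237,244],.03),"jig corners",ray(t,[[347,212],[461,202],[466,252],[351,263]],.045),"nut",ray(t,[444,223],.12))
E
```

```text
(575, 700, 3)
(237, 244) [ 17 157 240]
(228, 240) [ 18 159 242]
(385, 212) [ 16 158 235]
(370, 255) [ 16 164 236]
(450, 225) [ 17 100 203]
(200, 260) [ 12 162 178]
(380, 235) [ 18 156 242]
cam [0.44722836 0.05115246 0.81747774]
blank [[0.54360273 0.21822177 0.03      ]] jig corners [[ 0.59443552  0.02055527  0.045     ]
 [ 0.60770023 -0.18005923  0.045     ]
 [ 0.51929199 -0.18369002  0.045     ]
 [ 0.50425805  0.01591999  0.045     ]] nut [[ 0.55899325 -0.12903848  0.12      ]]
```

View pics/c1.png

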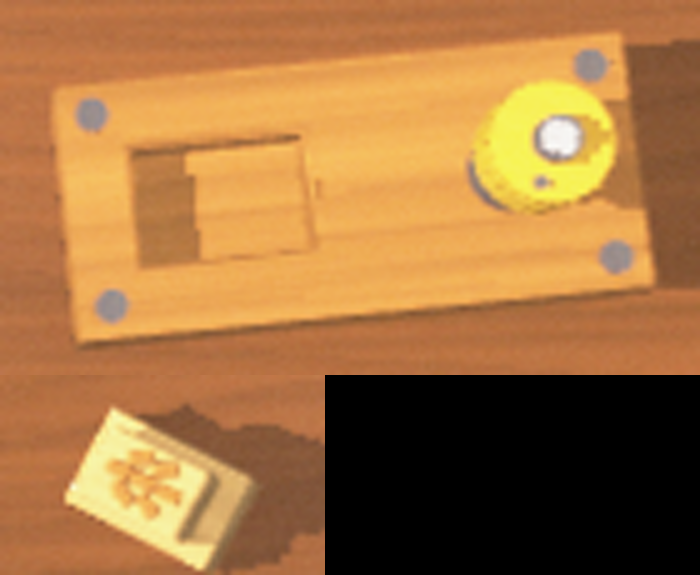

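The crops show the fixture corners at (345.4,213), (459.2,201.8), (466,252.4) and (350.6,263.6) in full-frame pixels. The measured size, 90 x 200 mm, matches the given one, with yaw about 0.07. The blank's long edge runs from (218,246.4) to (246.4,261.2). The recess is the dark pocket at about (380,235), and the nut's pip is near (443,231). Next I'll go above the blank for a wrist view.

Careful with the scale: shifts go in shares of 62.5 mm and turns go in shares of 2 pi rad. That gives: 0.0365 m is 0.584, -0.036 m is -0.576, -0.179 rad / 6.2832 = -0.0285.

Emit:
run_rows(ticks=[{"tx":0.584,"ty":-0.576,"aperture":0.085},{"tx":0.584,"ty":-0.576,"aperture":0.085},{"tx":0.584,"ty":-0.576,"aperture":0.085},{"tx":0.584,"ty":-0.576,"aperture":0.085},{"tx":0.584,"ty":-0.576,"aperture":0.085},{"tx":0.584,"ty":-0.576,"aperture":0.085},{"tx":0.584,"ty":-0.576,"aperture":0.085},{"tx":0.584,"ty":-0.576,"aperture":0.085},{"tx":0.584,"ty":-0.576,"aperture":0.085},{"tx":0.584,"ty":-0.576,"aperture":0.085},{"tx":0.584,"ty":-0.576,"aperture":0.085},{"tx":0.584,"ty":-0.576,"aperture":0.085},{"tx":0.584,"ty":-0.576,"aperture":0.085},{"tx":0.584,"ty":-0.576,"aperture":0.085},{"tx":0.584,"ty":-0.576,"aperture":0.085},{"tx":0.584,"ty":-0.576,"aperture":0.085},{"az":-0.0285,"aperture":0.085},{"az":-0.0285,"aperture":0.085},{"az":-0.0285,"aperture":0.085},{"az":-0.0285,"aperture":0.085}], force=40)

```text
t: 2.65
position: [0.543, 0.2142, 0.2495]
tcp_rot: [-3.141, 0.001, 1.096]
force: [-0.4, -0.8, 0.5]
grip_width: 0.0849
grasp_force: 0.0
```

```bash
python3 - <<'E'
from h import *
s=wrist();cv2.imwrite("pics/w1.png",s["frame"][:,:,::-1]);np.save("w1.npy",np.array([s],dtype=object),allow_pickle=True)
print(s["c"],proj(s,[.543,.218,.04]),proj(s,telemetry.observe()["position"]))
E
```

```text
[0.5759988  0.28171846 0.37429714] [[319.72589538 211.89140915]] [[324.49209042 341.83508844]]
```

View pics/w1.png

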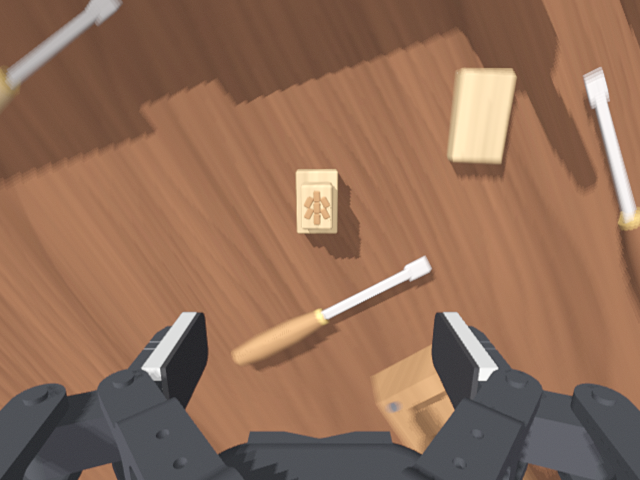

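The wrist view shows the blank upright, with its foot about (296–338, 169–233) and its boss (301–333, 182–229), nearly square to the tool. I'll measure it by mask.

```bash
cat > b.py <<'E'
from h import *
s=np.load("w1.npy",allow_pickle=True)[0];f=s["frame"]
h=cv2.cvtColor(f,cv2.COLOR_RGB2HSV);print(h[175,317],h[225,310],h[200,280],h[245,340])
m=((h[:,:,2]>190)&(h[:,:,0]>15)).astype(np.uint8);m[:,:270]=0;m[:,360:]=0;m[:150]=0;m[250:]=0
c=max(cv2.findContours(m,0,1)[0],key=cv2.contourArea);r=cv2.minAreaRect(c);print(r,cv2.boundingRect(c))
b=cv2.boxPoints(r)
for z in(0,.02,.042):
    P=ray(s,b,z);print(z,P.round(4).tolist(),np.linalg.norm(np.diff(P,axis=0),axis=1).round(4),P.mean(0).round(4))
e=np.diff(P,axis=0)[:,:2];print(np.arctan2(e[:,1],e[:,0]))
print("boss top",ray(s,[317,207],.043))
t=snap("top");h=cv2.cvtColor(t["frame"],cv2.COLOR_RGB2HSV)
P=ray(t,[[345.4,213],[459.2,201.8],[466,252.4],[350.6,263.6]],.045)
print(P.round(4),np.linalg.norm(P-np.roll(P,1,0),axis=1),P.mean(0))
R=ray(t,np.array([[131,150],[299,136],[314,245],[141,267]])/5+[335,195],.045);print(R.round(4),R.mean(0))
print("nut c",ray(t,np.array([[545,147]])/5+[335,195],.1085))
E
python3 b.py
```

```text
[ 21  59 255] [ 18  68 251] [ 11 120 161] [ 10 120 113]
((316.5, 200.5), (63.0, 41.0), 90.0) (296, 169, 42, 64)
0 [[0.5381, 0.2578, 0.0], [0.5728, 0.2399, 0.0], [0.545, 0.1842, 0.0], [0.5085, 0.2031, 0.0]] [0.0391 0.0622 0.041 ] [0.5411 0.2212 0.    ]
0.02 [[0.5401, 0.2591, 0.02], [0.573, 0.2421, 0.02], [0.5467, 0.1894, 0.02], [0.5121, 0.2073, 0.02]] [0.037  0.0589 0.0388] [0.543  0.2245 0.02  ]
0.042 [[0.5423, 0.2605, 0.042], [0.5732, 0.2446, 0.042], [0.5485, 0.1952, 0.042], [0.5161, 0.2119, 0.042]] [0.0347 0.0552 0.0364] [0.545 0.228 0.042]
[-0.47693273 -2.03451505  2.66486137]
boss top [[0.54317937 0.22350673 0.043     ]]
[[ 0.5927  0.0234  0.045 ]
 [ 0.6081 -0.1769  0.045 ]
 [ 0.5186 -0.1836  0.045 ]
 [ 0.5032  0.0166  0.045 ]] [0.0897383  0.20094671 0.08978699 0.20088062] [ 0.55566647 -0.08013154  0.045     ]
[[ 0.5707 -0.0037  0.045 ]
 [ 0.5743 -0.0627  0.045 ]
 [ 0.5358 -0.0664  0.045 ]
 [ 0.5293 -0.006   0.045 ]] [ 0.55253141 -0.03472566  0.045     ]
nut c [[ 0.55856262 -0.13189155  0.1085    ]]
```

Converted, 0.04 m is 0.64, 0.03 m is 0.48, -0.01 rad / 6.2832 = -0.0016.

Emit:
run_rows(ticks=[{"tx":0.136,"ty":-0.0688,"tz":0.32,"az":-0.0016,"aperture":0.07},{"tz":0.64,"aperture":0.06},{"tz":0.64,"aperture":0.06},{"tz":0.64,"aperture":0.06},{"tz":0.48,"aperture":0.06},{"tz":0.32,"aperture":0.06},{"tz":0.248,"aperture":0.06},{"aperture":0.06},{"aperture":0.02},{"aperture":0.02},{"aperture":0.02},{"aperture":0.02},{"aperture":0.02}], force=40)

```text
t: 4.38
position: [0.5446, 0.2239, 0.046]
tcp_rot: [3.14, -0.002, 1.1]
force: [0.2, -0.2, 5.9]
grip_width: 0.0271
grasp_force: 40.5
```

Grip confirmed: 27.1 mm opening at 40 N. I'll lift, carry the blank over the recess and turn it square.

Converted, -0.041 m is -0.656, -0.04 m is -0.64, -0.1825 rad / 6.2832 = -0.029.

Emit:
run_rows(ticks=[{"tz":-0.24,"aperture":0.02},{"tz":-0.48,"aperture":0.02},{"tz":-0.64,"aperture":0.02},{"tx":-0.36,"ty":0.1968,"aperture":0.02},{"tx":-0.656,"ty":0.3584,"aperture":0.02},{"tx":-0.656,"ty":0.3584,"aperture":0.02},{"tx":-0.656,"ty":0.3584,"aperture":0.02},{"tx":-0.656,"ty":0.3584,"aperture":0.02},{"tx":-0.656,"ty":0.3584,"aperture":0.02},{"az":-0.029,"aperture":0.02},{"az":-0.029,"aperture":0.02},{"az":-0.029,"aperture":0.02},{"aperture":0.02},{"aperture":0.02}], force=60)

```text
t: 6.12
position: [0.5509, -0.0353, 0.1297]
tcp_rot: [-3.142, 0.0, 1.644]
force: [-0.6, 0.6, -2.4]
grip_width: 0.0265
grasp_force: 59.7
```

```bash
python3 - <<'E'
from h import *
s=wrist();np.save("w2.npy",np.array([s],dtype=object),allow_pickle=True)
print(telemetry.observe()["position"])
t=snap("top")
a=np.hstack([s["frame"][100:,100:540],cv2.resize(t["frame"][190:280,330:420],None,fx=4,fy=4)[:380]] if 0 else [s["frame"]])
cv2.imwrite("pics/w2.png",a[:,:,::-1])
E
```

```text
[ 0.55088472 -0.03532623  0.12963984]
```

View pics/w2.png

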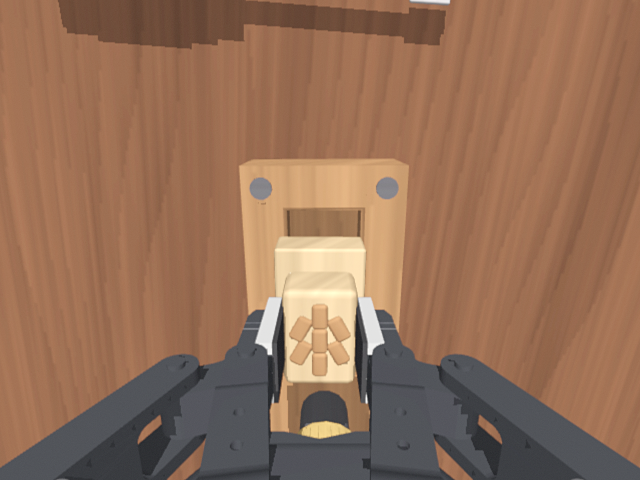

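The wrist view shows the foot's far edge at row about 238–247, cols 276–365. The recess's far rim is at row about 208, cols 284–364, and the fixture top's far corners are near (241,165) and (407,165). I'll turn these edges into positions.

```bash
python3 - <<'E'
from h import *
s=np.load("w2.npy",allow_pickle=True)[0];f=s["frame"];g=cv2.cvtColor(f,cv2.COLOR_RGB2GRAY).astype(int)
print("col300",list(enumerate(g[150:262,330],150)))
print("row225",list(enumerate(g[224,232:415],232)))
print("row262",list(enumerate(g[260,268:284],268)),list(enumerate(g[260,355:372],355)))
print(s["c"],s["R"].round(3))
E
```

```text
col300 [(150, np.int64(127)), (151, np.int64(127)), (152, np.int64(125)), (153, np.int64(127)), (154, np.int64(126)), (155, np.int64(126)), (156, np.int64(125)), (157, np.int64(126)), (158, np.int64(137)), (159, np.int64(154)), (160, np.int64(162)), (161, np.int64(164)), (162, np.int64(163)), (163, np.int64(163)), (164, np.int64(167)), (165, np.int64(176)), (166, np.int64(183)), (167, np.int64(183)), (168, np.int64(183)), (169, np.int64(184)), (170, np.int64(183)), (171, np.int64(183)), (172, np.int64(183)), (173, np.int64(183)), (174, np.int64(183)), (175, np.int64(183)), (176, np.int64(183)), (177, np.int64(183)), (178, np.int64(183)), (179, np.int64(183)), (180, np.int64(183)), (181, np.int64(183)), (182, np.int64(183)), (183, np.int64(183)), (184, np.int64(182)), (185, np.int64(183)), (186, np.int64(183)), (187, np.int64(183)), (188, np.int64(183)), (189, np.int64(182)), (190, np.int64(183)), (191, np.int64(183)), (192, np.int64(183)), (193, np.int64(183)), (194, np.int64(183)), (195, np.int64(182)), (196, np.int64(183)), (197, np.int64(183)), (198, np.int64(182)), (199, np.int64
[... 5543 characters left out ...]
74, np.int64(158)), (275, np.int64(199)), (276, np.int64(211)), (277, np.int64(218)), (278, np.int64(218)), (279, np.int64(218)), (280, np.int64(217)), (281, np.int64(219)), (282, np.int64(221)), (283, np.int64(220))] [(355, np.int64(231)), (356, np.int64(231)), (357, np.int64(231)), (358, np.int64(231)), (359, np.int64(231)), (360, np.int64(230)), (361, np.int64(230)), (362, np.int64(229)), (363, np.int64(219)), (364, np.int64(202)), (365, np.int64(181)), (366, np.int64(164)), (367, np.int64(173)), (368, np.int64(177)), (369, np.int64(180)), (370, np.int64(181)), (371, np.int64(179))]
[0.5442904  0.0401596  0.25454209] [[ 0.997  0.071 -0.001]
 [ 0.068 -0.954  0.291]
 [ 0.02  -0.291 -0.957]]
```

```bash
python3 - <<'E'
from h import *
s=np.load("w2.npy",allow_pickle=True)[0]
y=.0767; jx=np.array([np.cos(y),np.sin(y)]);jy=np.array([-jx[1],jx[0]]);c=np.array([.5522,-.0352])
def J(uv,z):
    d=ray(s,uv,z)[:,:2]-c;return (np.c_[d@jx,d@jy]*1000).round(1).tolist()
print("jig far edge expect y=55",J([[330,165]],.045)," edges x +-45",J([[242,224],[405,224]],.045))
print("recess far rim y=30.5+ch",J([[330,207.3],[330,210.5]],.045),"rim x 20.5+ch",J([[283.3,224],[364.3,224]],.045),J([[286.5,224],[361,224]],.045))
print("foot far bottom",J([[330,236.3]],.0837),"top",J([[330,248]],.1037),"foot sides",J([[274.6,260],[365,260]],.1037))
p=telemetry.observe()["position"][:2]-c;print("tcp",p@jx*1000,p@jy*1000)
# edge tilts
f=s["frame"];g=cv2.cvtColor(f,cv2.COLOR_RGB2GRAY).astype(float)
def e(col,a,b):
    d=np.abs(np.diff(g[a:b,col]));return a+.5+(d*np.arange(len(d))).sum()/d.sum()
print("foot",e(290,230,243),e(355,230,243),"rim",e(295,203,211),e(350,203,211),"jig",e(280,154,163),e(370,154,163))
E
```

```text
jig far edge expect y=55 [[3.3, 56.4]]  edges x +-45 [[-45.6, 24.3], [45.2, 23.8]]
recess far rim y=30.5+ch [[3.4, 33.5], [3.4, 31.7]] rim x 20.5+ch [[-22.6, 24.2], [22.5, 23.9]] [[-20.8, 24.2], [20.7, 24.0]]
foot far bottom [[2.4, 27.8]] top [[1.9, 28.5]] foot sides [[-20.9, 23.4], [16.3, 23.2]]
tcp -1.2936400820531402 -0.019761282631696218
foot 236.14347826086956 236.53191489361703 rim 207.44915254237287 207.40625 jig 158.67307692307693 158.45081967213116
```

Converted, 0.015 m is 0.24, 0.0021 m is 0.0336.

Emit:
run_rows(ticks=[{"tx":0.0336,"ty":0.032,"tz":0.16,"aperture":0.02},{"tz":0.24,"aperture":0.02},{"tz":0.144,"aperture":0.02},{"aperture":0.02},{"aperture":0.02}], force=60)

```text
t: 6.85
position: [0.553, -0.0333, 0.0955]
tcp_rot: [3.141, 0.0, 1.647]
force: [0.1, -1.5, -1.8]
grip_width: 0.0268
grasp_force: 59.7
```

```bash
python3 - <<'E'
from h import *
s=wrist();np.save("w3.npy",np.array([s],dtype=object),allow_pickle=True)
f=s["frame"][140:300,220:420];cv2.imwrite("pics/w3.png",cv2.resize(f,None,fx=4,fy=3.75,interpolation=2)[:600,:,::-1])
E
```

```text
(no output)
```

View pics/w3.png

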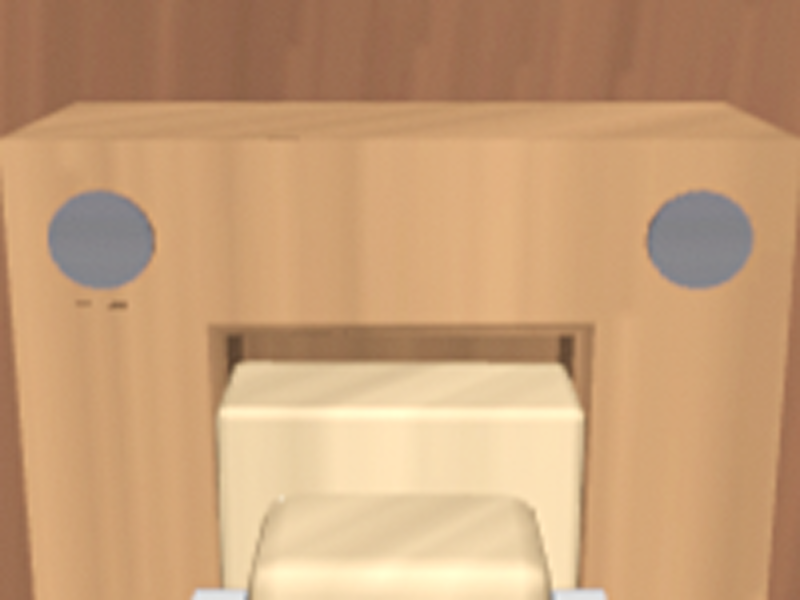

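The crop shows the foot's lower far edge at row 363, cols 233–566. The recess's inner walls are at cols 227 and 575 and its far rim at rows 325–337. The blank is centred in x, so I'll check y.

```bash
python3 - <<'E'
from h import *
s=np.load("w3.npy",allow_pickle=True)[0]
y=.0767; jx=np.array([np.cos(y),np.sin(y)]);jy=np.array([-jx[1],jx[0]]);c=np.array([.5522,-.0352])
def J(u,v,z):
    d=(ray(s,[u/4+220,v/3.75+140],z)[:,:2]-c)[0];return (d@jx*1000).round(1),(d@jy*1000).round(1)
print("jig far 55",J(400,138,.045),"x",J(0,138,.045),J(800,138,.045))
print("rim",J(400,325,.045),J(400,337,.045),"bottom of foot",J(233,364,.0495),J(566,364,.0495),"top",J(220,412,.0695),J(583,412,.0695))
E
```

```text
jig far 55 (np.float64(0.1), np.float64(56.2)) x (np.float64(-44.9), np.float64(56.4)) (np.float64(45.0), np.float64(56.1))
rim (np.float64(0.0), np.float64(33.1)) (np.float64(0.0), np.float64(31.6)) bottom of foot (np.float64(-19.1), np.float64(29.4)) (np.float64(19.0), np.float64(29.3)) top (np.float64(-18.4), np.float64(29.6)) (np.float64(18.7), np.float64(29.5))
```

Converted, 0.005 m is 0.08, 0.004 m is 0.064.

Emit:
run_rows(ticks=[{"tx":0.0112,"tz":0.064,"aperture":0.02},{"tz":0.08,"aperture":0.02},{"tz":0.08,"aperture":0.02},{"tz":0.08,"aperture":0.02},{"tz":0.048,"aperture":0.02},{"aperture":0.02}], force=60)

```text
t: 7.65
position: [0.5525, -0.0325, 0.0731]
tcp_rot: [-3.141, -0.0, 1.647]
force: [0.5, 0.4, -2.1]
grip_width: 0.0263
grasp_force: 59.7
```

In the recess with no contact force. Now I'll press.

Converted, 0.002 m is 0.032.

Emit:
run_rows(ticks=[{"tz":0.032,"aperture":0.02},{"tz":0.032,"aperture":0.02},{"aperture":0.02}], force=60)

```text
t: 8.02
position: [0.5531, -0.0326, 0.071]
tcp_rot: [3.141, 0.0, 1.648]
force: [-5.0, 0.2, 11.2]
grip_width: 0.0262
grasp_force: 61.2
```

Emit:
run_rows(ticks=[{"tz":0.032,"aperture":0.02},{"tz":0.032,"aperture":0.02},{"aperture":0.02}], force=60)

```text
t: 8.4
position: [0.5532, -0.0326, 0.0709]
tcp_rot: [-3.141, 0.001, 1.648]
force: [-20.7, 1.3, 44.1]
grip_width: 0.0268
grasp_force: 65.5
```

Converted, -0.001 m is -0.016.

Emit:
run_rows(ticks=[{"ty":-0.016,"aperture":0.02},{"aperture":0.02}], force=60)

```text
t: 8.65
position: [0.5531, -0.0326, 0.0709]
tcp_rot: [3.14, 0.001, 1.648]
force: [-15.0, 4.6, 40.7]
grip_width: 0.0265
grasp_force: 65.0
```

Emit:
run_rows(ticks=[{"tz":-0.064,"aperture":0.02},{"aperture":0.06},{"aperture":0.06},{"aperture":0.06},{"tz":-0.48,"aperture":0.06},{"tz":-0.8,"aperture":0.06},{"aperture":0.06}], force=60)

```text
t: 9.52
position: [0.5547, -0.0334, 0.1536]
tcp_rot: [3.134, 0.003, 1.647]
force: [1.2, -0.3, 0.4]
grip_width: 0.0599
grasp_force: 0.0
```

```bash
python3 - <<'E'
from h import *
s=wrist();f=s["frame"][120:,100:540]
t=snap("side");g=t["frame"][150:260,280:370];g=cv2.resize(g,None,fx=360/110,fy=360/110,interpolation=2)
a=np.hstack([f,g]);np.save("w4.npy",np.array([s],dtype=object),allow_pickle=True)
cv2.imwrite("pics/w4.png",a[:,:800,::-1])
E
```

```text
(no output)
```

View pics/w4.png

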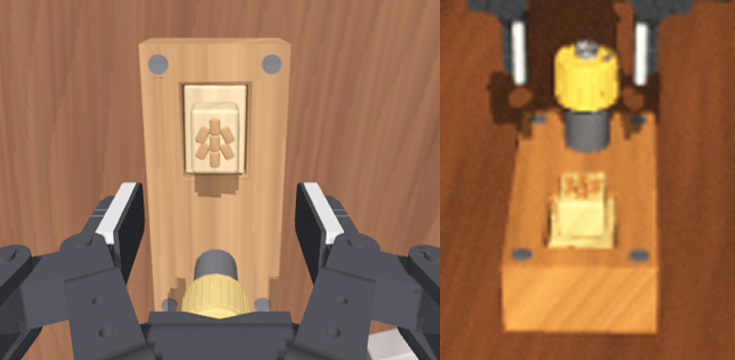

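The blank sits flush: the foot is within the rim and the release height implied the underside at 24.9 mm. The nut is clear to grip. I'll move over it, pre-rotate so there is wrist range for clockwise turning, and locate the nut.

Converted, -0.05 m is -0.8, -0.002 m is -0.032, -0.188 rad / 6.2832 = -0.0299.

Emit:
run_rows(ticks=[{"tx":-0.8,"ty":-0.032,"tz":-0.16,"aperture":0.07},{"tx":-0.7952,"aperture":0.075},{"az":-0.0299,"aperture":0.075},{"az":-0.0299,"aperture":0.075},{"az":-0.0299,"aperture":0.075},{"az":-0.0299,"aperture":0.075},{"az":-0.0299,"aperture":0.075},{"az":-0.0299,"aperture":0.075},{"az":-0.0299,"aperture":0.075},{"az":-0.0299,"aperture":0.075},{"az":-0.0299,"aperture":0.075},{"aperture":0.075},{"aperture":0.075}], force=60)

```text
t: 11.25
position: [0.5568, -0.1319, 0.1584]
tcp_rot: [3.14, -0.002, -2.952]
force: [0.7, -0.3, 0.5]
grip_width: 0.0749
grasp_force: 0.0
```

```bash
python3 - <<'E'
from h import *
print(telemetry.observe()["joints"].round(2))
s=wrist();np.save("w5.npy",np.array([s],dtype=object),allow_pickle=True)
cv2.imwrite("pics/w5.png",s["frame"][:,:,::-1]); print(proj(s,[.56,-.133,.108]))
h=cv2.cvtColor(s["frame"],cv2.COLOR_RGB2HSV);print(h[370:420:10,324])
E
```

```text
[-0.44  0.27  1.69  0.    1.18 -2.2 ]
[[312.90685439 293.38167096]]
[[ 11 119 173]
 [ 12 120 164]
 [ 11 122 167]
 [ 12 119 165]
 [ 11 120 161]]
```

View pics/w5.png

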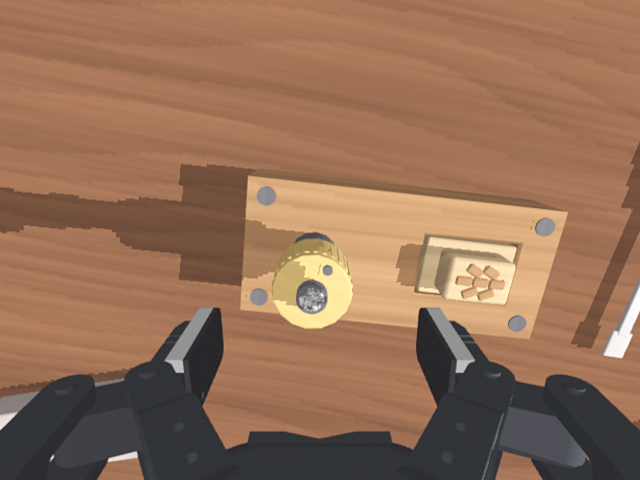

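The wrist view shows the nut's top disc at cols 272–353, rows about 252–328, centred near (312,290). The stud end is at (312,297) and the pip at (328,270). The blank is seated at right and the open fingers straddle both sides of the nut.

```bash
python3 - <<'E'
from h import *
s=np.load("w5.npy",allow_pickle=True)[0]
print("stud",ray(s,[312,296],.115),"top",ray(s,[[312.5,290],[272,290],[353,290],[312.5,328],[328,270]],.108).round(4))
o=telemetry.observe();y=o["tcp_rot"][2];X=np.array([np.cos(y),np.sin(y)]);Y=np.array([np.sin(y),-np.cos(y)])
for q in ([.5600,-.1325],ray(s,[312,296],.115)[0,:2],ray(s,[312.5,290],.108)[0,:2]):
    d=np.array(q)-o["position"][:2];print(q,"tool dx,dy mm",d@X*1000,d@Y*1000)
E
```

```text
stud [[ 0.55832478 -0.13364111  0.115     ]] top [[ 0.5583 -0.1335  0.108 ]
 [ 0.562  -0.153   0.108 ]
 [ 0.5546 -0.114   0.108 ]
 [ 0.5787 -0.1297  0.108 ]
 [ 0.5466 -0.1281  0.108 ]]
[0.56, -0.1325] tool dx,dy mm -2.860268611447831 -1.108540675981446
[ 0.55832478 -0.13364111] tool dx,dy mm -0.999556803596972 -1.9124236295689607
[ 0.55826612 -0.13352297] tool dx,dy mm -0.9642847105566221 -1.785329565115206
```

Converted, 0.025 m is 0.4, 0.02 m is 0.32.

Emit:
run_rows(ticks=[{"tx":-0.0192,"ty":-0.0192,"tz":0.32,"aperture":0.075},{"tz":0.4,"aperture":0.075},{"tz":0.3264,"aperture":0.075},{"aperture":0.03},{"aperture":0.03},{"aperture":0.03},{"aperture":0.03},{"aperture":0.03}], force=40)

```text
t: 12.3
position: [0.5592, -0.1349, 0.0948]
tcp_rot: [-3.138, 0.001, -2.949]
force: [0.4, -6.7, -4.9]
grip_width: 0.0389
grasp_force: 41.4
```

Converted, -0.002 m is -0.032, 0.00018 m is 0.0029, 0.18 rad / 6.2832 = 0.0286.

Emit:
run_rows(ticks=[{"ty":-0.032,"aperture":0.03},{"tz":0.0029,"az":0.0286,"aperture":0.03},{"tz":0.0029,"az":0.0286,"aperture":0.03},{"tz":0.0029,"az":0.0286,"aperture":0.03},{"tz":0.0029,"az":0.0286,"aperture":0.03},{"tz":0.0029,"az":0.0286,"aperture":0.03},{"tz":0.0029,"az":0.0286,"aperture":0.03},{"tz":0.0029,"az":0.0286,"aperture":0.03},{"tz":0.0029,"az":0.0286,"aperture":0.03},{"aperture":0.03}], force=40)

```text
t: 13.55
position: [0.5604, -0.1335, 0.0933]
tcp_rot: [3.138, -0.001, 1.893]
force: [3.3, 5.5, -2.6]
grip_width: 0.0389
grasp_force: 41.8
```

```bash
python3 -c "
from workcell import arm, telemetry, ticket, snapshot
o=telemetry.observe();print(o['torque'],o['joints'][5])"
```

```text
[ 1.00119372 -0.74080637 -0.04751909] -0.7649419078029714
```

Converted, 0.001 m is 0.016, 0.00018 m is 0.0029, 0.18 rad / 6.2832 = 0.0286.

Emit:
run_rows(ticks=[{"ty":0.016,"tz":0.0029,"az":0.0286,"aperture":0.03},{"tz":0.0029,"az":0.0286,"aperture":0.03},{"tz":0.0029,"az":0.0286,"aperture":0.03},{"tz":0.0029,"az":0.0286,"aperture":0.03},{"aperture":0.03}], force=40)

```text
t: 14.18
position: [0.5616, -0.1336, 0.0927]
tcp_rot: [3.139, -0.002, 1.173]
force: [3.8, 4.1, -3.7]
grip_width: 0.0389
grasp_force: 41.7
```

```bash
python3 -c "
from workcell import arm, telemetry, ticket, snapshot
o=telemetry.observe();print(o['torque'],o['joints'][5])"
```

```text
[ 0.69060638 -0.79523312 -0.07867167] -0.04372232972170229
```

Emit:
run_rows(ticks=[{"tz":0.0029,"az":0.0239,"aperture":0.03},{"tz":0.0029,"az":0.0239,"aperture":0.03},{"aperture":0.03}])

```text
t: 14.55
position: [0.5619, -0.1339, 0.0924]
tcp_rot: [3.139, -0.003, 0.873]
force: [5.1, 3.9, -4.0]
grip_width: 0.039
grasp_force: 41.6
```

```bash
python3 -c "
from workcell import arm, telemetry, ticket, snapshot
o=telemetry.observe();print(o['torque'],o['joints'][5])"
```

```text
[ 0.4726241  -0.92177797 -0.02576613] 0.2558974291167618
```

Converted, 0.001 m is 0.016, 0.0001 m is 0.0016, 0.1 rad / 6.2832 = 0.0159.

```bash
cat > q.py <<'E'
from workcell import arm, telemetry, ticket, snapshot
o=telemetry.observe();print("TZ",o['torque'].round(3),"q6",o['joints'][5].round(3),"yaw",o['tcp_rot'][2].round(3))
E
```

Emit:
run_rows(ticks=[{"ty":0.016,"tz":0.0016,"az":0.0159,"aperture":0.03},{"tz":0.0016,"az":0.0159,"aperture":0.03},{"aperture":0.03}])

```text
t: 14.92
position: [0.5622, -0.1341, 0.0921]
tcp_rot: [3.141, -0.003, 0.674]
force: [4.1, 5.2, -2.2]
grip_width: 0.0384
grasp_force: 41.8
```

```bash
python3 q.py
```

```text
TZ [ 0.614 -0.616 -0.085] q6 0.455 yaw 0.674
```

Emit:
run_rows(ticks=[{"tz":0.0016,"az":0.0159,"aperture":0.03},{"tz":0.0016,"az":0.0159,"aperture":0.03},{"aperture":0.03}])

```text
t: 15.3
position: [0.5611, -0.135, 0.0918]
tcp_rot: [3.141, -0.0, 0.477]
force: [-2.5, 2.0, 1.8]
grip_width: 0.0389
grasp_force: 42.2
```

```bash
python3 q.py
```

```text
TZ [0.221 0.362 0.516] q6 0.652 yaw 0.477
```

Emit:
run_rows(ticks=[{"tz":0.0016,"az":0.0159,"aperture":0.03},{"tz":0.0016,"az":0.0159,"aperture":0.03},{"aperture":0.03}])

```text
t: 15.68
position: [0.5608, -0.1351, 0.0916]
tcp_rot: [-3.141, 0.0, 0.278]
force: [-3.5, 2.8, 5.1]
grip_width: 0.0386
grasp_force: 42.6
```

```bash
python3 q.py
```

```text
TZ [0.414 0.665 0.851] q6 0.851 yaw 0.278
```

The torque climbed from about 0 to 0.85 N m at yaw of about 0.55, so the nut has reached the stop. I'll check the pip angle in the wrist image.

Converted, 0.1 rad / 6.2832 = 0.0159.

Emit:
run_rows(ticks=[{"az":0.0159,"aperture":0.03},{"aperture":0.03}])

```text
t: 15.92
position: [0.5609, -0.135, 0.0915]
tcp_rot: [-3.141, 0.0, 0.179]
force: [-3.6, 3.0, 6.0]
grip_width: 0.0391
grasp_force: 42.8
```

```bash
python3 q.py; python3 - <<'E'
from h import *
s=wrist();np.save("w6.npy",np.array([s],dtype=object),allow_pickle=True)
f=s["frame"][240:440,200:440];cv2.imwrite("pics/w6.png",cv2.resize(f,None,fx=3,fy=3,interpolation=2)[:,:,::-1])
E
```

```text
TZ [0.502 0.634 0.984] q6 0.95 yaw 0.179
```

View pics/w6.png

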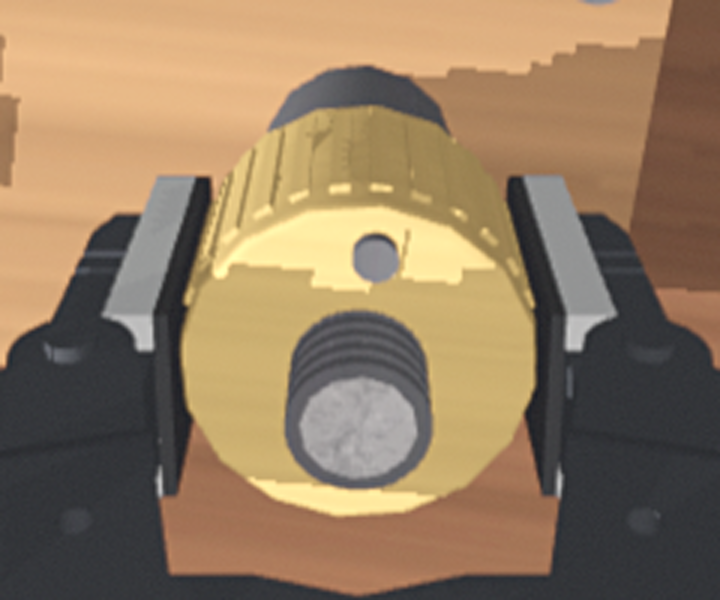

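The picture shows the nut gripped squarely between the pads. Its top disc is centred near crop (360,361), the pip is at (376,257) and the stud end at (360,430), well above the nut's top.

```bash
python3 - <<'E'
from h import *
a,b=[np.load(f"w{i}.npy",allow_pickle=True)[0] for i in(5,6)]
g=cv2.cvtColor(a["frame"],cv2.COLOR_RGB2HSV)[262:279,320:337]
m=(g[:,:,1]<90);ys,xs=np.nonzero(m);print("pip5",xs.mean()+320,ys.mean()+262,m.sum())
def an(s,c,p,z,zp):
    C=ray(s,c,z)[0];P=ray(s,p,zp)[0];d=P-C;return np.arctan2(d[1],d[0]),np.linalg.norm(d[:2]),C
for hp in(0,.0025,.005):
  print(hp,an(a,[312.5,290],[328,270.5],.1078,.1078+hp),an(b,[320,360.3],[376/3+200,257/3+240],.105,.105+hp))
b_=np.array([[182,361],[537,361],[360,515],[360,207]])/3+[200,240]
for z in(.105,.1065):P=ray(b,b_,z);print(P.round(4).tolist(),np.linalg.norm(P[0]-P[1]),np.linalg.norm(P[2]-P[3]))
S=ray(b,[320,430/3+240],.115);print("stud",S)
E
```

```text
pip5 327.78723404255317 270.17021276595744 94
0 (np.float64(2.6922261239765835), np.float64(0.012689587852608894), array([ 0.55835208, -0.13351032,  0.1078    ])) (np.float64(0.044057719641494464), np.float64(0.01290942732370696), array([ 0.56016114, -0.13363237,  0.105     ]))
0.0025 (np.float64(2.737630236652074), np.float64(0.013421815249306567), array([ 0.55835208, -0.13351032,  0.1078    ])) (np.float64(0.05972326064079536), np.float64(0.014265461144272426), array([ 0.56016114, -0.13363237,  0.105     ]))
0.005 (np.float64(2.7782626668145536), np.float64(0.01417882337258217), array([ 0.55835208, -0.13351032,  0.1078    ])) (np.float64(0.07266652226340746), np.float64(0.01562438772150587), array([ 0.56016114, -0.13363237,  0.105     ]))
[[0.5567, -0.1143, 0.105], [0.5636, -0.1529, 0.105], [0.54, -0.1372, 0.105], [0.5786, -0.1303, 0.105]] 0.039153483736854434 0.03915146626137058
[[0.5577, -0.1144, 0.1065], [0.5645, -0.1524, 0.1065], [0.5413, -0.137, 0.1065], [0.5793, -0.1302, 0.1065]] 0.03862608377642027 0.038624093476461736
stud [[ 0.55867795 -0.13388444  0.115     ]]
```

The nut turned about 2.7 rad against 3.15 rad for the tool. It is hard against the stop, with the pip along the fixture's x axis (0.06 against 0.077). Now I'll back off a quarter turn and check the pip.

Converted, -0.00015 m is -0.0024, -0.16 rad / 6.2832 = -0.0255.

Emit:
run_rows(ticks=[{"tz":-0.0024,"az":-0.0255,"aperture":0.03},{"tz":-0.0024,"az":-0.0255,"aperture":0.03},{"tz":-0.0024,"az":-0.0255,"aperture":0.03},{"tz":-0.0024,"az":-0.0255,"aperture":0.03},{"tz":-0.0024,"az":-0.0255,"aperture":0.03},{"tz":-0.0024,"az":-0.0255,"aperture":0.03},{"tz":-0.0024,"az":-0.0255,"aperture":0.03},{"tz":-0.0024,"az":-0.0255,"aperture":0.03},{"tz":-0.0024,"az":-0.0255,"aperture":0.03},{"tz":-0.0024,"az":-0.0255,"aperture":0.03},{"aperture":0.03}], force=40)

```text
t: 17.35
position: [0.561, -0.1351, 0.093]
tcp_rot: [3.141, -0.001, 1.779]
force: [-3.3, 3.4, 5.7]
grip_width: 0.0391
grasp_force: 42.8
```

```bash
python3 q.py; python3 - <<'E'
from h import *
s=wrist();np.save("w7.npy",np.array([s],dtype=object),allow_pickle=True)
f=s["frame"][240:440,200:440];cv2.imwrite("pics/w7.png",cv2.resize(f,None,fx=3,fy=3,interpolation=2)[:,:,::-1])
E
```

```text
TZ [0.482 0.563 0.084] q6 -0.651 yaw 1.779
```

View pics/w7.png

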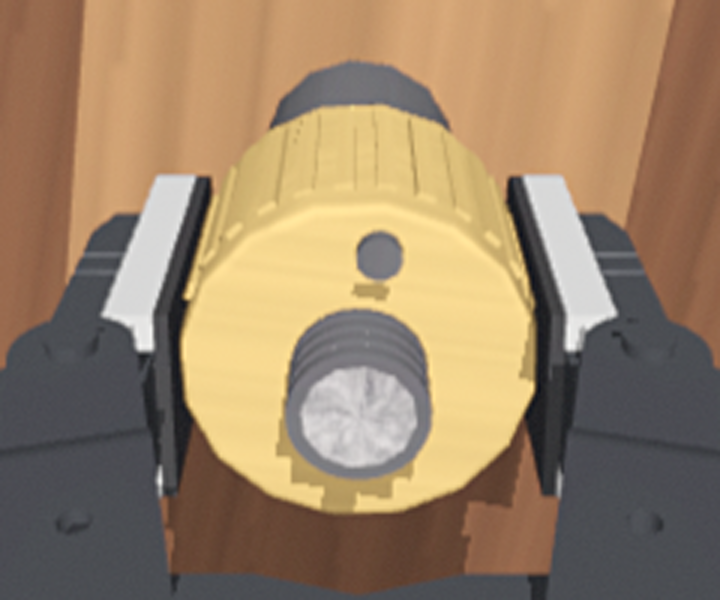

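The pip is at crop (380,254), almost unchanged relative to the pads, which turned 1.60 rad. That puts the nut at about 1.56 rad off the stop, still gripped at 43 N with low torque. I'll do a final numeric check and hand in.

```bash
python3 - <<'E'
from h import *
b,d=[np.load(f"w{i}.npy",allow_pickle=True)[0] for i in(6,7)]
def an(s,p,z):
    v=ray(s,np.array(p)/3+[200,240],z+.003)[0]-ray(s,[320,360.3],z)[0];return np.arctan2(v[1],v[0])
q=an(d,[380,254.5],.1065)-an(b,[376,257],.105);print("backed off",q)
if 1.45<q<1.69: print(ticket.close_job())
E
```

```text
backed off 1.574868210026661
the job is handed in; nothing more can be done
None
```

The job is handed in: the blank sits flush in the recess, and the nut was screwed down to its stop, backed off about 1.57 rad (a quarter turn) and is still gripped; I did not re-image the blank after turning the nut, and no verdict was shown.

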